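# Pack two round-bottom flasks and a bottle into the lab carrier

## Task

Finish packing the divided carrier: lower the two thin glass round-bottom flasks neck up into the two cells with a cork ring on the floor, one per cell, gently right down onto the ring: do not let them drop the last bit, and do not knock or press them hard on the carrier. Stand the loose reagent bottle upright on the floor of the empty plain cell. Tip nothing over, leave the bottle that is already packed in its cell, and leave the other bench things where they are.

Things in the scene. Friction and masses are not known exactly. Their poses are not given: they have to be found in the camera images.
- flask_a: One of two identical thin amber glass round-bottom flasks, about 100 g, 115 mm tall: bulb 64 mm diameter, straight neck 24 mm diameter (26 at the mouth bead), free to grip from 69 to 115 mm above the underside. Origin at the bulb's lowest point, z along the neck to the mouth. Starts upright in a cork ring on the bench, underside about 5 mm above the bench
- flask_b: One of two identical thin amber glass round-bottom flasks, about 100 g, 115 mm tall: bulb 64 mm diameter, straight neck 24 mm diameter (26 at the mouth bead), free to grip from 69 to 115 mm above the underside. Origin at the bulb's lowest point, z along the neck to the mouth. Starts upright in a cork ring on the bench, underside about 5 mm above the bench
- stand_a: Cork ring fixed on the bench (inner diameter 44, outer 72, 14 mm high) on which flask_a starts. Origin at the centre of its underside
- stand_b: The same cork ring for flask_b
- bottle: White plastic reagent bottle standing on the bench, about 250 g: body 56 mm diameter up to 78 mm, sloping shoulder to 92 mm, grey screw cap 36 mm diameter from 97 to 125 mm (the top). Origin at the centre of its underside, z up
- packed_bottle: An identical reagent bottle already standing in one plain cell of the carrier. It stays there
- carrier: White plastic carrier, fixed, 183 x 183 x 90 mm high, open on top; 5 mm walls divide it into 2 x 2 cells, each 84 x 84 mm and 84 mm deep, centred 44.5 mm from the carrier's centre along its x and y. Two cells, on one diagonal, have a cork ring on the floor, the other two are plain. Origin at the centre of its underside; any yaw
- cell_ring_a (a point): The carrier's cell with cork ring at -x, +y: point at the centre of the cell's floor (6 mm above the bench), z up. A cork ring (inner diameter 44, outer 72, 14 mm high) is fixed on it; a seated flask's underside is about 5 mm above this point. Either flask may go in either ring cell
- cell_ring_b (a point): The carrier's cell with cork ring at +x, -y: point at the centre of the cell's floor (6 mm above the bench), z up. A cork ring (inner diameter 44, outer 72, 14 mm high) is fixed on it; a seated flask's underside is about 5 mm above this point. Either flask may go in either ring cell
- cell_plain (a point): The carrier's cell that is plain and empty, at +x, +y: point at the centre of the cell's floor (6 mm above the bench), z up. The loose reagent bottle stands here on the floor
- cell_packed (a point): The carrier's cell that is plain and already holds the packed bottle, at -x, -y: point at the centre of the cell's floor (6 mm above the bench), z up. 
- wide_jar: Bystander: squat white jar with a blue lid, 84 mm diameter, 95 mm tall; origin at the centre of its underside
- wash_bottle: Bystander: white wash bottle with a red cap and bent spout, 66 mm diameter, 203 mm tall; origin at the centre of its underside
Things that resemble listed ones, but are neither listed nor needed, are in the scene too. Leave any purple look-alike of the flask_b alone. What is shaped like the flask_a but turquoise is not meant.

How it is judged:
By the outcome, as a careful person would: the job done as asked, in the order asked, and still so for the second after the job is handed in, with the robot touching nothing.
It also fails if it takes over 70 s, if anything falls off the work surface, if the arm or the gripper's body presses on something with over 40 N, if the wrist force passes 120 N, or if a joint passes its speed limit or range.

## Robot

A 7-joint arm with a two-finger parallel gripper is mounted at the origin on the work surface. World frame = base frame: x ahead of the robot, y to its left, z up, the work surface at z = 0. Lengths are in m, angles in rad, forces in N, time in s.
With the tool pointing down it reaches from about 0.4 to 0.9 m from the base axis. Payload 5.5 kg.
Tool frame: the origin (TCP) lies on the centre line of the jaws, within the pads' length; the fingertips stand bot.tip_extent ahead of it and the grasp point (between the pads) lies 5 mm behind it (bot.tip_extent is the distance from the TCP to the fingertips, in m); x points along the fingers, y is the direction in which the jaws open and shut, and the axes are right-handed (so a half turn about x gives the same grasp; the last joint's range is limited). The gripper opens to 92 mm and grips with 3 to 60 N. Pads are 19 mm wide; open, the fingers measure 130 mm over their backs; the gripper's body (75 mm by 190 mm) begins 47 mm behind the grasp point.
Start: joints at [1.412, 0.501, -0.427, 1.55, 0.221, 1.138, -0.21], TCP at [0.266, -0.593, 0.241] pointing down, gripper open.
Joint ranges: [-2.88, 2.88], [-0.31, 2.03], [-1.54, 1.56], [0.2, 2.42], [-1.41, 4.55], [0.19, 2.02], [-2.57, 2.57]. Speed limits (rad/s): [2.57, 2.57, 3.14, 3.14, 3.14, 3.14, 3.14].

## Interface

Orientations are given as a rotation vector (axis times angle).
In Python, from bench import observe, get_image, camera_model, bot gives the robot as it stands.
- The arm moves only by the shell command python3 -m creep 'ROWS' [OPENING] [FORCE]. ROWS is a JSON object of lists of equal length, an entry for each row: "xyz": the shift along the tool's x, y, z in mm, a list of three; "rot": the turn, a rotation vector about the tool's x, y, z in units of 6 degrees (1.0 is 6 degrees), a list of three. A call has 1 to 20 rows; each row is the pose to reach, as a shift and turn from the pose commanded when the call began, along the tool's axes at that moment; what a row does not reach only later rows make up. A row lasts 1/10 s, in which the tool goes at most 50 mm and 8.59 degrees, less where a joint would pass 70% of its speed; a pose out of reach is approached as far as the arm can. A call with a gripper value outside its range is refused whole. OPENING is the finger opening in mm, from 0 to 91.8, set as the call begins (- or left out, the last holds). The fingers move at their own pace and stop on an object; FORCE is the grip in N (left out, the last holds). Time passes only in rows, so rows that repeat a pose let the fingers close. It gives the time, the measured TCP pose, the force and the opening at its end, in the units of the state.
- observe(): the state, without advancing time (a new reading comes with each control period).
- get_image(name): name is "side" or "top"; returns the picture (420x560x3 uint8, red, green, blue); there is no depth.
- camera_model(name): a dict with "fx", "fy", "cx", "cy" (pixels), "k1" (the pictures are not rectified: a ray, as slopes to the right and down, at radius r is drawn at 1 + k1 r^2 times it, then the intrinsics apply), "R" (3x3) and "t" (3): a world point X has camera coordinates R X + t. Camera axes: x right, y down, z forward; pixel columns grow to the right and rows downward; lengths in m; the calibration is good to about 2 mm. A picture is of the moment at which its call begins. camera_model takes no time and is no camera call.
- bot.sign_off(): hands the job in, once; it reports no verdict.
The state is a dict: "t": time; "joints": joint angles; "joint_velocities": joint speeds; "tau": joint torques, N m; "position": TCP position; "ee_rot": TCP orientation; "force": force on the tool from outside, world axes, zero at the start; "wrist_torque": the same for the moment, N m; "finger_gap": finger opening in m.
Only numpy, scipy, OpenCV 4.12 (cv2) and the standard library are available. Lean on these libraries where they do the work, as an engineer would, in place of code of your own. Each camera call takes 0.05 s, during which the arm holds its last target.

## Working session

There is one attempt and no reset: what is moved stays moved. The work goes in short steps, Python scripts to look and compute and a shell command to move; the robot and the scene stay as the last step left them, time stands still between calls to the robot, and variables do not carry over. Pictures are saved under pics/ and viewed, and the job is handed in when it is done.

```bash
mkdir -p pics; ls
python3 - <<'E'
from bench import observe,get_image,camera_model,bot
import cv2
for n in("side","top"):
    cv2.imwrite(f"pics/{n}0.png",cv2.cvtColor(get_image(n),cv2.COLOR_RGB2BGR)); print(n,camera_model(n))
print(observe(),bot.tip_extent)
E
```

```text
pics
side {'fx': 395.854144926378, 'fy': 395.854144926378, 'cx': 279.45784715508654, 'cy': 217.8797588820352, 'k1': 0.008686350271387045, 'R': array([[-0.87880636, -0.4770304 , -0.01189041],
       [-0.27804292,  0.53215585, -0.79968887],
       [ 0.38780345, -0.69946562, -0.60029687]]), 't': array([0.45635761, 0.17640155, 0.74620263])}
top {'fx': 403.49593981877655, 'fy': 403.49593981877655, 'cx': 284.01222640362585, 'cy': 209.9973318877686, 'k1': -0.10024987045862538, 'R': array([[ 0.01186999, -0.99965792, -0.02330547],
       [-0.9948289 , -0.0094551 , -0.10112403],
       [ 0.10086908,  0.0243853 , -0.99460082]]), 't': array([0.01726855, 0.51335108, 0.95768525])}
{'t': 0.1, 'joints': array([ 1.41220662,  0.50175765, -0.42678843,  1.55131094,  0.22084221,
        1.13830823, -0.21029487]), 'joint_velocities': array([ 0.00104131, -0.00232282, -0.00078791, -0.00255131, -0.00109391,
        0.00166689,  0.00173833]), 'tau': array([-1.12142356e-02, -5.67875826e+01, -5.83823606e+00, -2.79915065e+01,
       -6.88815094e-02,  2.41273956e-02,  3.32850232e-05]), 'position': array([ 0.2658046 , -0.59252129,  0.2397925 ]), 'ee_rot': array([ 1.98896529,  0.42763801, -1.98966425]), 'force': array([-0.19284855,  0.3918849 , -0.21725178]), 'wrist_torque': array([0.05388259, 0.07470471, 0.02916673]), 'finger_gap': 0.09217204328344804} 0.014
```

View pics/top0.png

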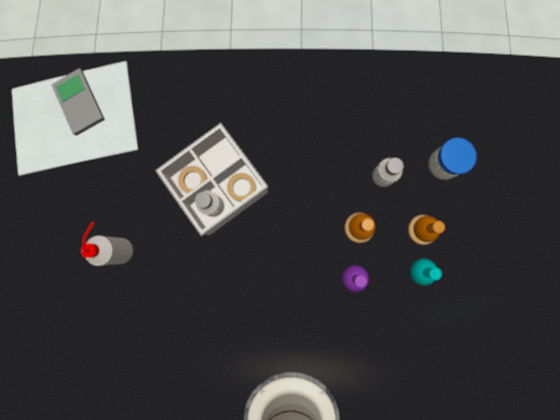

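View pics/side0.png

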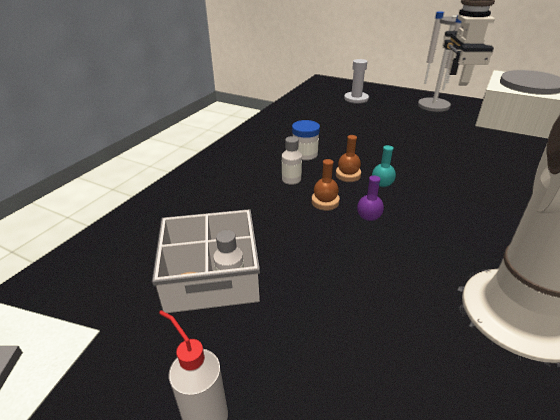

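Top view: the two amber flasks on cork rings are at about (360,227) and (427,229). The look-alikes are purple (356,279) and turquoise (425,272). The loose bottle is at (388,172), next to the jar at (455,160). In the carrier, the packed bottle is at (208,203), the rings at (192,180) and (241,186), and the empty plain cell at (221,155). I'll confirm these in enlarged crops.

Run:
```python
import cv2
t=cv2.imread("pics/top0.png");s=cv2.imread("pics/side0.png")
def g(im,x0,y0,w,h,k,fn):
    c=cv2.resize(im[y0:y0+h,x0:x0+w],None,fx=k,fy=k,interpolation=cv2.INTER_CUBIC)
    for x in range((x0+9)//10*10,x0+w,10):
        cv2.line(c,((x-x0)*k,0),((x-x0)*k,6 if x%20 else 14),(0,255,0),1)
        if x%20==0: cv2.putText(c,str(x),((x-x0)*k+2,22),0,.35,(0,255,0),1)
    for y in range((y0+9)//10*10,y0+h,10):
        cv2.line(c,(0,(y-y0)*k),(6 if y%20 else 14,(y-y0)*k),(0,255,0),1)
        if y%20==0: cv2.putText(c,str(y),(16,(y-y0)*k+4),0,.35,(0,255,0),1)
    cv2.imwrite(fn,c)
g(t,330,130,155,118,5,"pics/t_obj.png")
g(t,145,115,130,120,5,"pics/t_car.png")
g(s,270,115,140,108,5,"pics/s_obj.png")
g(s,145,200,130,110,5,"pics/s_car.png")
```

```text
(no output)
```

View pics/t_obj.png

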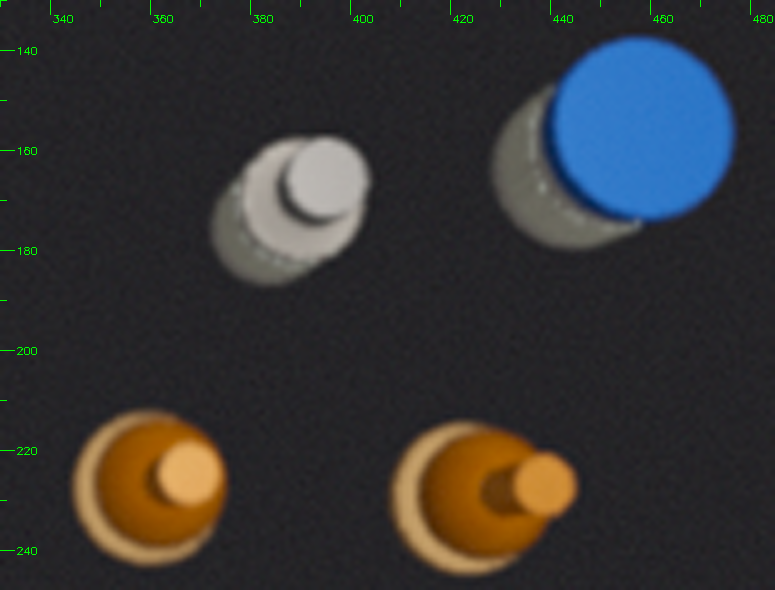

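View pics/t_car.png

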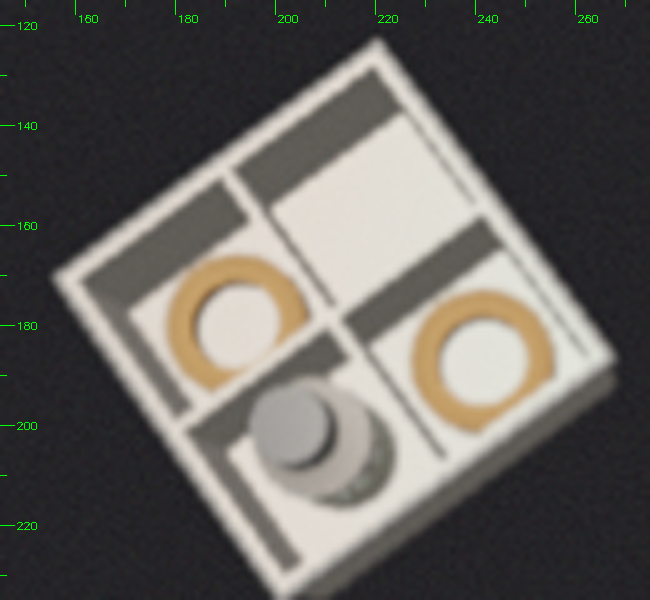

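View pics/s_obj.png

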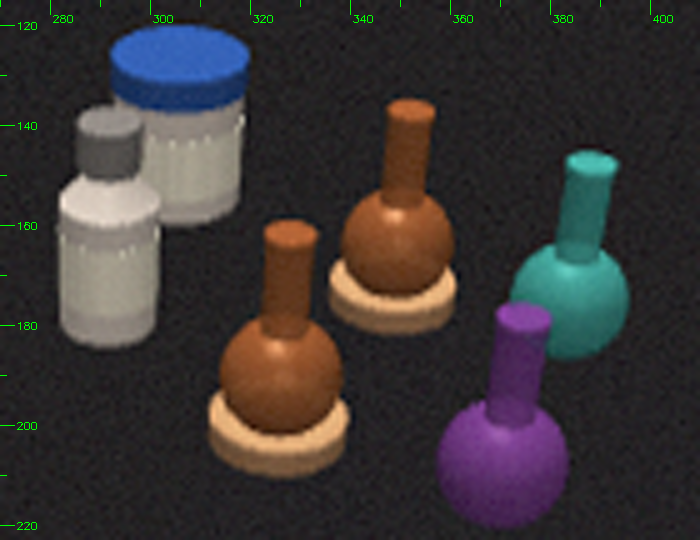

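View pics/s_car.png

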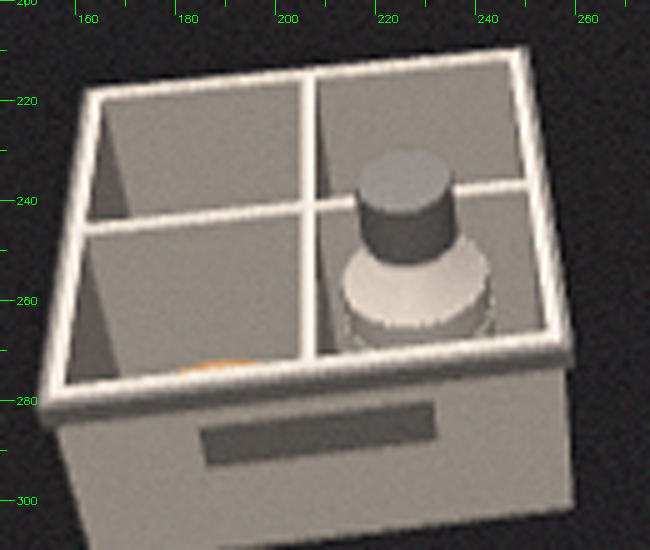

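```bash
cat > h.py <<'E'
import numpy as np
from scipy.optimize import least_squares
from scipy.spatial.transform import Rotation as Ro
from bench import observe,get_image,camera_model,bot
C={n:camera_model(n) for n in("top","side")}
def proj(n,X):
    c=C[n];p=c["R"]@np.asarray(X,float)+c["t"];s=p[:2]/p[2];s=s*(1+c["k1"]*(s@s))
    return np.array([c["fx"]*s[0]+c["cx"],c["fy"]*s[1]+c["cy"]])
def atz(n,uv,z): return np.r_[least_squares(lambda q:proj(n,[q[0],q[1],z])-uv,[.5,0]).x,z]
def tri(a,b):
    r=least_squares(lambda X:np.r_[proj("top",X)-a,proj("side",X)-b],[.5,0,.1]); return r.x,np.abs(r.fun).max()
def tool(): 
    o=observe(); return o["position"],Ro.from_rotvec(o["ee_rot"]).as_matrix()
E
python3 - <<'E'
from h import *
np.set_printoptions(precision=4,suppress=True)
for n,a,b,z in [("L",(367.6,224.2),(327.6,161.4),.12),("R",(438.6,226.4),(351.8,136.6),.12),("bot",(395,165),(291.6,139),.125)]:
    print(n,*tri(a,b),atz("top",a,z),atz("side",b,z))
print("ringL",atz("top",(359.6,227),.010),"ringR",atz("top",(423.2,229.2),.010))
K=[(220.2,122.6),(155.4,169.8),(267.6,186),(201.6,234.6),(212,178.2)]
P=[atz("top",k,.09) for k in K];print(np.array(P)); print((P[0]+P[3])/2,(P[1]+P[2])/2)
for i,j in((0,1),(0,2),(3,1),(3,2)):print(np.linalg.norm(P[i]-P[j]))
for k in [(145+17.7*1-.4,0)]:pass
print("side corners",[atz("side",k,.09) for k in [(145+17.6,200+18.4),(145+104.6,200+9.6),(145+114,200+69),(145+9,200+80)]])
print("ringcells",atz("top",(145+238/5-.4,115+323/5-.4),.02),atz("top",(145+483/5-.4,115+361/5-.4),.02))
p,R=tool();print(p,R)
E
```

```text
L [ 0.4732 -0.1637  0.1205] 0.41313939535439204 [ 0.474  -0.1635  0.12  ] [ 0.4726 -0.165   0.12  ]
R [ 0.4694 -0.3217  0.1207] 0.5659519446215882 [ 0.4704 -0.3217  0.12  ] [ 0.4685 -0.3237  0.12  ]
bot [ 0.6049 -0.2257  0.1252] 0.6236785379538219 [ 0.606  -0.2253  0.125 ] [ 0.6034 -0.2265  0.125 ]
ringL [ 0.4744 -0.1638  0.01  ] ringR [ 0.4702 -0.3224  0.01  ]
[[0.7123 0.1741 0.09  ]
 [0.5987 0.3243 0.09  ]
 [0.5617 0.0596 0.09  ]
 [0.4483 0.209  0.09  ]
 [0.5791 0.1889 0.09  ]]
[0.5803 0.1916 0.09  ] [0.5802 0.1919 0.09  ]
0.18837656276393275
0.18923524338739411
0.1894537064031417
0.1876092740827751
side corners [array([0.7064, 0.1749, 0.09  ]), array([0.5589, 0.0617, 0.09  ]), array([0.4458, 0.2108, 0.09  ]), array([0.5957, 0.3208, 0.09  ])]
ringcells [0.589  0.2535 0.02  ] [0.5705 0.1297 0.02  ]
[ 0.2658 -0.5925  0.2398] [[-0.0007  0.4094 -0.9123]
 [ 0.0016 -0.9123 -0.4094]
 [-1.     -0.0017 -0.    ]]
```

```bash
cat >> h.py <<'E'
def go(x,y,z,yaw=None):
    p,R=tool(); d=R.T@(np.array([x,y,z])-p)*1000; print("now",np.round(p,4),"tool shift mm",np.round(d,1),"len",round(np.linalg.norm(d)))
    o=observe();print("F",np.round(o["force"],2),"gap",round(o["finger_gap"]*1000,1),"t",o["t"],"j",np.round(o["joints"],2))
E
python3 - <<'E'
from h import *
for k in [(435,105),(357,97),(425,85)]:print(k,atz("side",k,0))
for k in [(427,272),(356,279)]: print(atz("top",k,.03))
print(proj("side",observe()["position"]))
go(.4698,-.322,.2)
E
```

```text
(435, 105) [ 0.35339116 -0.98915728  0.        ]
(357, 97) [ 0.65896508 -0.93702895  0.        ]
(425, 85) [ 0.44050276 -1.21227775  0.        ]
[ 0.3659294  -0.32359866  0.03      ]
[ 0.34847686 -0.15156288  0.03      ]
[457.63201296  74.44574275]
now [ 0.2658 -0.5925  0.2398] tool shift mm [  40.1 -163.2 -296.9] len 341
F [-0.19  0.39 -0.22] gap 92.2 t 0.1 j [ 1.41  0.5  -0.43  1.55  0.22  1.14 -0.21]
```

```bash
python3 -m creep '{"xyz":[[0,-15,-27],[2,-33,-60],[4,-51,-93],[6,-69,-125],[8,-87,-158],[12,-105,-191],[17,-123,-224],[24,-140,-255],[33,-153,-280],[40,-163,-297],[40,-163,-297],[40,-163,-297]],"rot":[[0,0,0],[0,0,0],[0,0,0],[0,0,0],[0,0,0],[0,0,0],[0,0,0],[0,0,0],[0,0,0],[0,0,0],[0,0,0],[0,0,0]]}' 60 8
python3 - <<'E'
from h import *
go(.4698,-.322,.1)
for n in C: 
    import cv2; cv2.imwrite(f"pics/{n}1.png",cv2.cvtColor(get_image(n),cv2.COLOR_RGB2BGR))
E
```

```text
t: 1.3
position: [0.47, -0.3228, 0.2004]
ee_rot: [1.987, 0.427, -1.989]
force: [0.2, -1.3, 0.7]
finger_gap: 0.06
now [ 0.47   -0.3228  0.2004] tool shift mm [100.4  -0.7  -0.2] len 100
F [ 0.22 -1.26  0.75] gap 60.0 t 1.3 j [ 0.97  0.42 -0.53  1.79  0.25  1.   -0.8 ]
```

View pics/side1.png

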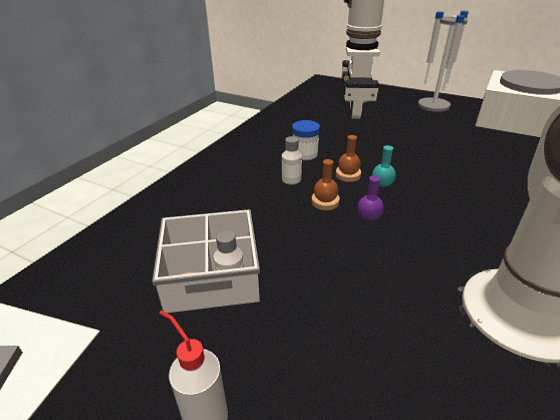

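The gripper tips are at about (357,117), above the right amber neck at (351,137). Next I descend and close.

```bash
python3 -m creep '{"xyz":[[15,0,0],[32,0,0],[50,0,0],[65,0,0],[78,0,0],[88,0,0],[95,0,0],[100,0,0],[100,0,0]],"rot":[[0,0,0],[0,0,0],[0,0,0],[0,0,0],[0,0,0],[0,0,0],[0,0,0],[0,0,0],[0,0,0]]}' && python3 -m creep '{"xyz":[[0,0,0],[0,0,0],[0,0,0],[0,0,0],[0,0,0],[0,0,0],[0,0,0],[0,0,0],[0,0,0],[0,0,0]],"rot":[[0,0,0],[0,0,0],[0,0,0],[0,0,0],[0,0,0],[0,0,0],[0,0,0],[0,0,0],[0,0,0],[0,0,0]]}' 15 8
```

```text
t: 2.3
position: [0.4702, -0.3226, 0.1003]
ee_rot: [1.988, 0.426, -1.989]
force: [0.0, -0.2, -0.2]
finger_gap: 0.0602
t: 3.3
position: [0.4704, -0.3225, 0.1008]
ee_rot: [1.989, 0.426, -1.989]
force: [0.0, 2.1, 3.1]
finger_gap: 0.0238
```

```bash
python3 -m creep '{"xyz":[[-4,0,0],[-12,0,0],[-24,0,0],[-40,0,0],[-58,0,0],[-78,0,0],[-98,0,0],[-118,0,0],[-136,0,0],[-150,0,0],[-158,0,0],[-160,0,0],[-160,0,0]],"rot":[[0,0,0],[0,0,0],[0,0,0],[0,0,0],[0,0,0],[0,0,0],[0,0,0],[0,0,0],[0,0,0],[0,0,0],[0,0,0],[0,0,0],[0,0,0]]}'
python3 - <<'E'
from h import *
import cv2
go(.5705,.1295,.26)
go(.587,.254,.26)
cv2.imwrite("pics/s2.png",cv2.cvtColor(get_image("side"),cv2.COLOR_RGB2BGR)[0:200,250:450].repeat(3,0).repeat(3,1))
E
```

```text
t: 4.6
position: [0.4702, -0.3227, 0.2607]
ee_rot: [1.989, 0.426, -1.989]
force: [-0.5, 0.2, -0.9]
finger_gap: 0.0237
now [ 0.4702 -0.3227  0.2607] tool shift mm [   0.7 -371.5 -276.6] len 463
F [-0.46  0.2  -0.9 ] gap 23.7 t 4.6 j [ 1.    0.36 -0.55  1.73  0.21  1.11 -0.77]
now [ 0.4702 -0.3227  0.2607] tool shift mm [   0.7 -478.3 -342.6] len 588
F [-0.46  0.2  -0.9 ] gap 23.7 t 4.6 j [ 1.    0.36 -0.55  1.73  0.21  1.11 -0.77]
```

View pics/s2.png

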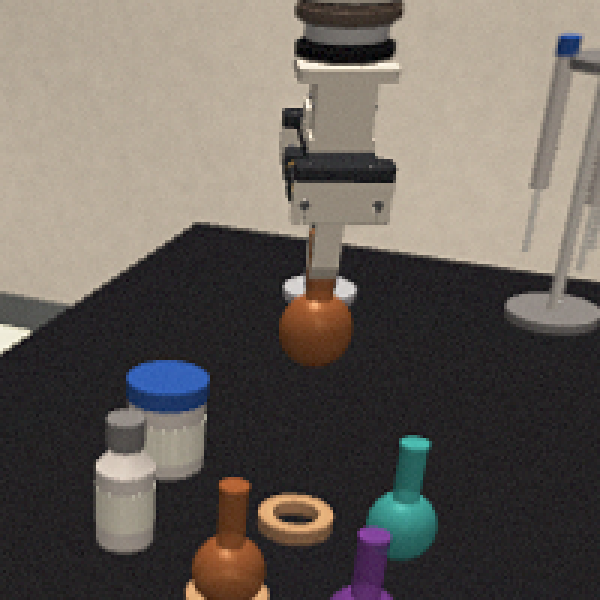

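```bash
python3 -m creep '{"xyz":[[0,-8,-6],[0,-28,-20],[0,-58,-41],[0,-93,-66],[0,-129,-92],[0,-165,-118],[0,-201,-144],[0,-237,-170],[0,-273,-196],[0,-309,-221],[0,-345,-247],[0,-380,-272],[0,-412,-295],[0,-439,-314],[0,-460,-329],[0,-472,-338],[0,-478,-342],[0,-478,-342],[0,-478,-342]],"rot":[[0,0,0],[0,0,0],[0,0,0],[0,0,0],[0,0,0],[0,0,0],[0,0,0],[0,0,0],[0,0,0],[0,0,0],[0,0,0],[0,0,0],[0,0,0],[0,0,0],[0,0,0],[0,0,0],[0,0,0],[0,0,0],[0,0,0]]}'
python3 - <<'E'
from h import *
import cv2
go(.587,.254,.26)
for n,(a,b,c,d) in {"side":(100,340,100,340),"top":(90,270,120,320)}.items(): cv2.imwrite(f"pics/{n}3.png",cv2.cvtColor(get_image(n),cv2.COLOR_RGB2BGR)[a:b,c:d].repeat(2,0).repeat(2,1))
E
```

```text
t: 6.55
position: [0.5868, 0.2518, 0.2604]
ee_rot: [1.988, 0.423, -1.99]
force: [-0.1, -0.4, -1.3]
finger_gap: 0.024
now [0.5868 0.2518 0.2604] tool shift mm [ 0.4 -1.9 -1.1] len 2
F [-0.1  -0.4  -1.26] gap 24.0 t 6.55 j [ 0.06  0.53 -0.72  1.55  0.36  1.2  -1.88]
```

View pics/side3.png

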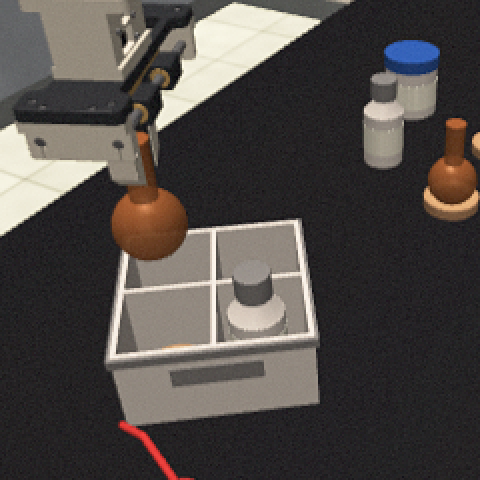

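View pics/top3.png

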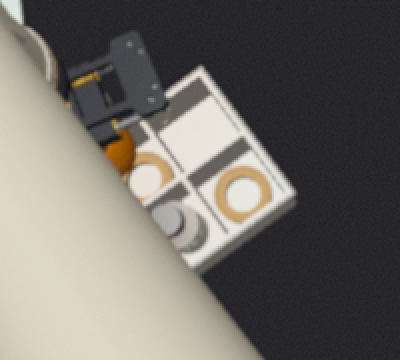

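Run:
```python
from h import *
p,_=tool()
print(proj("side",[p[0],p[1],p[2]-.095+.032]),proj("top",[p[0],p[1],p[2]-.095+.032]))
go(.587,.254,.135)
```

```text
[173.42712677 211.41512797] [171.90758601 164.99153252]
now [0.5871 0.2514 0.2607] tool shift mm [125.7  -2.5  -1. ] len 126
F [-0.17  0.52 -1.85] gap 23.5 t 6.65 j [ 0.06  0.53 -0.72  1.55  0.36  1.2  -1.88]
```

```bash
python3 -m creep '{"xyz":[[4,-1,0],[14,-2,-1],[28,-2,-1],[44,-2,-1],[60,-2,-1],[76,-2,-1],[92,-2,-1],[106,-2,-1],[118,-2,-1],[127,-2,-1],[134,-2,-1],[139,-2,-1],[142,-2,-1],[142,-2,-1],[142,-2,-1]],"rot":[[0,0,0],[0,0,0],[0,0,0],[0,0,0],[0,0,0],[0,0,0],[0,0,0],[0,0,0],[0,0,0],[0,0,0],[0,0,0],[0,0,0],[0,0,0],[0,0,0],[0,0,0]]}'
python3 - <<'E'
from h import *
import cv2
go(.587,.254,.1065)
cv2.imwrite("pics/s4.png",cv2.resize(cv2.cvtColor(get_image("side"),cv2.COLOR_RGB2BGR)[150:320,130:300],None,fx=3.5,fy=3.5))
E
```

```text
t: 8.15
position: [0.5871, 0.2559, 0.1192]
ee_rot: [1.99, 0.426, -1.988]
force: [0.1, 1.3, -0.6]
finger_gap: 0.0237
now [0.5871 0.2559 0.1192] tool shift mm [12.7  1.7  0.8] len 13
F [ 0.13  1.26 -0.6 ] gap 23.7 t 8.15 j [ 0.    0.67 -0.65  1.67  0.48  0.96 -1.96]
```

View pics/s4.png

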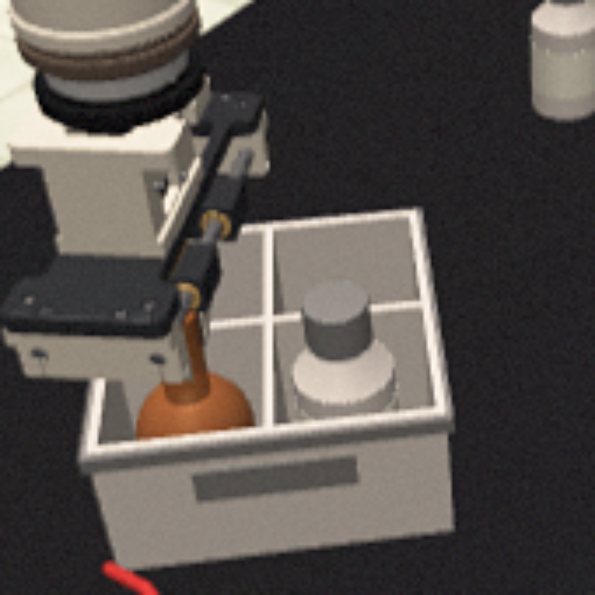

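Run:
```python
from h import *
p,_=tool()
f=lambda X:(proj("side",X)-[130,150])*3.5
print("tcp bulb",f([p[0],p[1],.056]),"target",f([.587,.254,.056]), "cell left/right wall at z.056: ")
c=np.array([.5787,.1917]);ex=np.array([.609,-.793]);ey=np.array([.793,.609])
for a,b in((-.0865,.0025),(-.0865,.0865),(-.0025,.0025),(-.0025,.0865)):
    q=c+a*ex+b*ey; print(a,b,f([*q,.09]))
print("neck tip",f([p[0],p[1],.134]),f([p[0],p[1],.11]))
```

```text
tcp bulb [191.08133066 427.91962238] target [193.42574524 425.88644818] cell left/right wall at z.056: 
-0.0865 0.0025 [263.62600756 425.84402376]
-0.0865 0.0865 [ 96.38106112 445.75751769]
-0.0025 0.0025 [262.33564912 321.56001882]
-0.0025 0.0865 [109.53383321 338.35026018]
neck tip [167.54480178 319.35479996] [175.11279931 354.24209184]
```

```bash
python3 -m creep '{"xyz":[[1,1,0],[3,1,0],[5,1,0],[7,1,0],[9,1,0],[10,1,0],[10,1,0],[10,1,0]],"rot":[[0,0,0],[0,0,0],[0,0,0],[0,0,0],[0,0,0],[0,0,0],[0,0,0],[0,0,0]]}'; for i in 1; do python3 -m creep '{"xyz":[[0.5,0,0],[1,0,0],[1,0,0],[1,0,0]],"rot":[[0,0,0],[0,0,0],[0,0,0],[0,0,0]]}'; done
```

```text
t: 9.0
position: [0.5872, 0.2548, 0.1087]
ee_rot: [1.989, 0.426, -1.989]
force: [-0.3, -0.7, -1.2]
finger_gap: 0.0237
t: 9.4
position: [0.5873, 0.2548, 0.1079]
ee_rot: [1.989, 0.426, -1.988]
force: [-0.4, 0.4, -0.3]
finger_gap: 0.0236
```

```bash
python3 -m creep '{"xyz":[[0.5,0,0],[0.7,0,0],[0.7,0,0],[0.7,0,0]],"rot":[[0,0,0],[0,0,0],[0,0,0],[0,0,0]]}'; python3 -m creep '{"xyz":[[0.4,0,0],[0.7,0,0],[0.7,0,0],[0.7,0,0]],"rot":[[0,0,0],[0,0,0],[0,0,0],[0,0,0]]}'
```

```text
t: 9.8
position: [0.5875, 0.255, 0.1074]
ee_rot: [1.99, 0.426, -1.988]
force: [0.1, -0.8, 2.6]
finger_gap: 0.0239
t: 10.2
position: [0.5878, 0.2552, 0.1071]
ee_rot: [1.99, 0.426, -1.987]
force: [0.5, 1.4, 5.1]
finger_gap: 0.0236
```

```bash
python3 -m creep '{"xyz":[[0,-0.2,-0.5],[0,-0.4,-1],[0,-0.4,-1],[0,-0.4,-1],[0,-0.4,-1]],"rot":[[0,0,0],[0,0,0],[0,0,0],[0,0,0],[0,0,0]]}'
python3 - <<'E'
from h import *
import cv2
for i in range(2):
  im=get_image("side");o=observe();print(o["force"],o["wrist_torque"],o["position"])
cv2.imwrite("pics/s5.png",cv2.resize(cv2.cvtColor(im,cv2.COLOR_RGB2BGR)[150:320,130:300],None,fx=3.5,fy=3.5))
E
```

```text
t: 10.7
position: [0.5882, 0.2556, 0.1065]
ee_rot: [1.989, 0.426, -1.988]
force: [0.7, 0.2, 4.6]
finger_gap: 0.0235
[0.91533404 0.41716541 4.71776651] [ 0.03513044 -0.20950515  0.05913815] [0.5881351  0.25558437 0.10649605]
[1.66710441 0.5248321  3.85484636] [ 0.06484855 -0.15881915  0.04694286] [0.58810756 0.25557886 0.10648804]
```

View pics/s5.png

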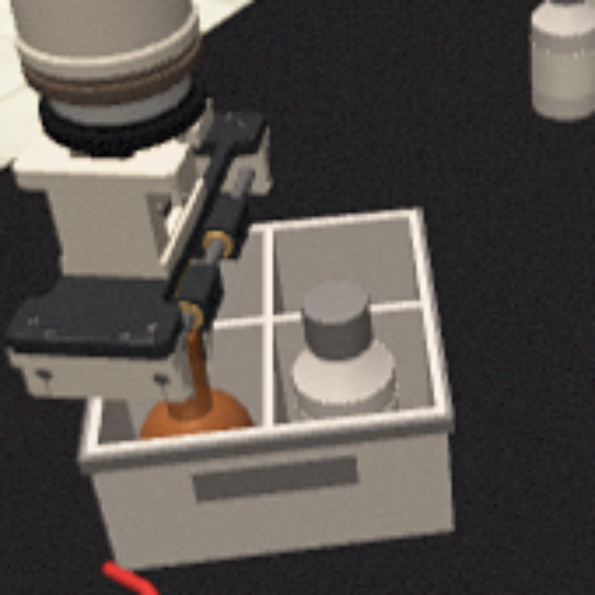

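```bash
python3 -m creep '{"xyz":[[0,0,-0.4],[0,0,-0.8],[0,0,-0.8],[0,0,-0.8]],"rot":[[0,0,0],[0,0,0],[0,0,0],[0,0,0]]}'
python3 - <<'E'
from h import *
for i in range(3):
  im=get_image("side");o=observe();print(o["force"],o["wrist_torque"],o["position"])
E
```

```text
t: 11.2
position: [0.5885, 0.2557, 0.1064]
ee_rot: [1.988, 0.425, -1.989]
force: [-0.7, -0.4, 5.2]
finger_gap: 0.0239
[ 0.13602519 -0.08226287  5.65366255] [-0.06117011  0.01749572  0.01902672] [0.58852211 0.25577968 0.10647003]
[-0.45809674 -0.89685869  5.92004094] [-0.07714256  0.02604553 -0.03242585] [0.5884914  0.255784   0.10644815]
[-0.81239628 -0.34865111  5.43382991] [-0.05648816  0.06146364  0.01081039] [0.58847788 0.25578406 0.10647437]
```

```bash
python3 -m creep '{"xyz":[[-0.2,0,0],[-0.5,0,0],[-0.5,0,0]],"rot":[[0,0,0],[0,0,0],[0,0,0]]}' ; python3 -m creep '{"xyz":[[0,0,0],[0,0,0],[0,0,0],[0,0,0],[0,0,0]],"rot":[[0,0,0],[0,0,0],[0,0,0],[0,0,0],[0,0,0]]}' 46; python3 -m creep '{"xyz":[[-5,0,0],[-15,0,0],[-30,0,0],[-50,0,0],[-75,0,0],[-100,0,0],[-115,0,0],[-120,0,0],[-120,0,0]],"rot":[[0,0,0],[0,0,0],[0,0,0],[0,0,0],[0,0,0],[0,0,0],[0,0,0],[0,0,0],[0,0,0]]}'
python3 - <<'E'
from h import *
import cv2
go(.4740,-.1640,.225)
cv2.imwrite("pics/s6.png",cv2.resize(cv2.cvtColor(get_image("side"),cv2.COLOR_RGB2BGR)[150:320,130:300],None,fx=3.5,fy=3.5))
E
```

```text
t: 11.65
position: [0.5884, 0.2557, 0.1065]
ee_rot: [1.988, 0.426, -1.989]
force: [0.9, -0.3, 3.5]
finger_gap: 0.0235
t: 12.15
position: [0.5886, 0.2558, 0.1067]
ee_rot: [1.988, 0.426, -1.989]
force: [0.1, -0.6, -0.1]
finger_gap: 0.0462
t: 13.05
position: [0.589, 0.2559, 0.2277]
ee_rot: [1.99, 0.426, -1.987]
force: [0.0, -0.6, 0.0]
finger_gap: 0.0465
now [0.589  0.2559 0.2277] tool shift mm [  2.4 336.1 276.8] len 435
F [ 0.04 -0.64  0.01] gap 46.5 t 13.05 j [ 0.05  0.56 -0.71  1.58  0.39  1.15 -1.9 ]
```

View pics/s6.png

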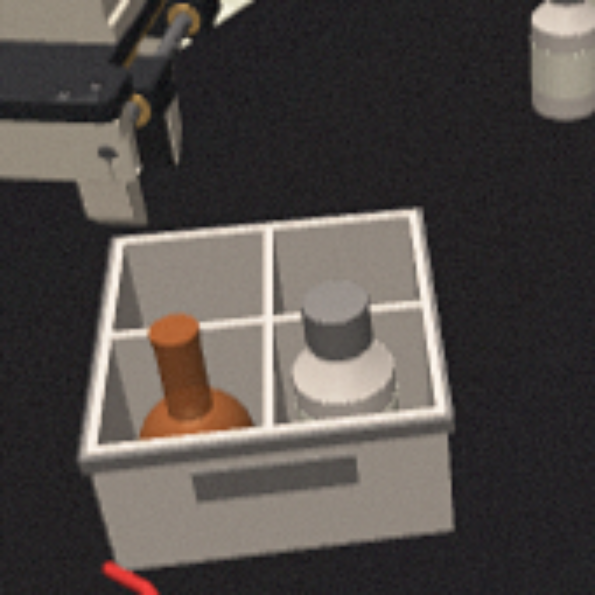

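The first flask stands upright, with its mouth at about (180,243) and its bulb sunk in the ring cell. Next is the second flask.

```bash
python3 -m creep '{"xyz":[[0,14,11],[0,42,35],[0,78,64],[0,115,95],[0,152,125],[0,189,156],[0,226,186],[0,260,214],[5,290,239],[12,314,259],[20,330,271],[25,336,277],[25,336,277],[25,336,277]],"rot":[[0,0,0],[0,0,0],[0,0,0],[0,0,0],[0,0,0],[0,0,0],[0,0,0],[0,0,0],[0,0,0],[0,0,0],[0,0,0],[0,0,0],[0,0,0],[0,0,0]]}' 60
python3 - <<'E'
from h import *
import cv2
go(.4740,-.1640,.1)
cv2.imwrite("pics/s7.png",cv2.resize(cv2.cvtColor(get_image("side"),cv2.COLOR_RGB2BGR)[60:230,250:420],None,fx=3.5,fy=3.5))
E
```

```text
t: 14.5
position: [0.4736, -0.1626, 0.2015]
ee_rot: [1.988, 0.429, -1.989]
force: [-0.1, -0.1, 0.4]
finger_gap: 0.0597
now [ 0.4736 -0.1626  0.2015] tool shift mm [101.5   1.6   0.3] len 102
F [-0.13 -0.1   0.42] gap 59.7 t 14.5 j [ 0.84  0.32 -0.66  1.95  0.23  0.95 -1.08]
```

View pics/s7.png

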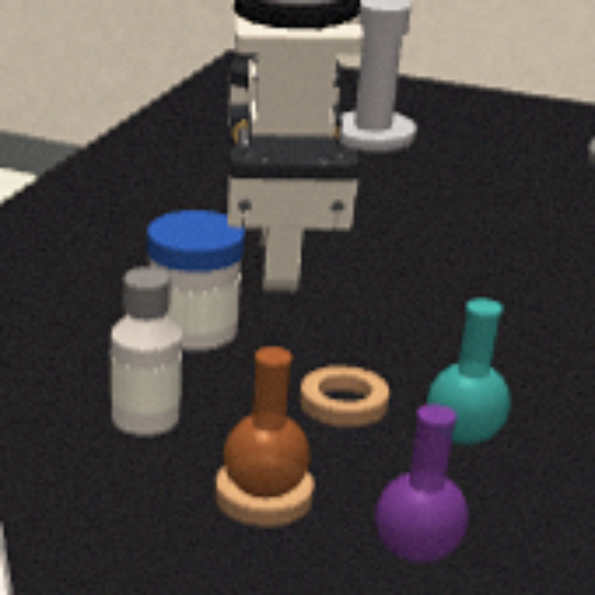

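The jaws are centred over the second amber flask, whose mouth is at about (328,161). The purple flask is off to the side. I descend and grip.

```bash
python3 -m creep '{"xyz":[[15,0,0],[32,1,0],[50,1,0],[65,1,0],[78,1,0],[88,1,0],[96,1,0],[101,1,0],[101,1,0],[101,1,0]],"rot":[[0,0,0],[0,0,0],[0,0,0],[0,0,0],[0,0,0],[0,0,0],[0,0,0],[0,0,0],[0,0,0],[0,0,0]]}' && python3 -m creep '{"xyz":[[0,0,0],[0,0,0],[0,0,0],[0,0,0],[0,0,0],[0,0,0],[0,0,0],[0,0,0],[0,0,0],[0,0,0]],"rot":[[0,0,0],[0,0,0],[0,0,0],[0,0,0],[0,0,0],[0,0,0],[0,0,0],[0,0,0],[0,0,0],[0,0,0]]}' 15 8 && python3 -m creep '{"xyz":[[-4,0,0],[-12,0,0],[-24,0,0],[-40,0,0],[-58,0,0],[-78,0,0],[-98,0,0],[-118,0,0],[-136,0,0],[-150,0,0],[-158,0,0],[-160,0,0],[-160,0,0]],"rot":[[0,0,0],[0,0,0],[0,0,0],[0,0,0],[0,0,0],[0,0,0],[0,0,0],[0,0,0],[0,0,0],[0,0,0],[0,0,0],[0,0,0],[0,0,0]]}'
python3 - <<'E'
from h import *
go(.572,.131,.26)
E
```

```text
t: 15.55
position: [0.4742, -0.1651, 0.1011]
ee_rot: [1.989, 0.425, -1.988]
force: [0.0, 0.1, -0.1]
finger_gap: 0.0599
t: 16.55
position: [0.4739, -0.1648, 0.1008]
ee_rot: [1.989, 0.426, -1.989]
force: [-1.2, 1.7, 1.4]
finger_gap: 0.0243
t: 17.85
position: [0.4737, -0.1651, 0.2607]
ee_rot: [1.989, 0.426, -1.989]
force: [0.5, 0.1, -1.7]
finger_gap: 0.0244
now [ 0.4737 -0.1651  0.2607] tool shift mm [   0.7 -229.9 -210.9] len 312
F [ 0.53  0.09 -1.72] gap 24.4 t 17.85 j [ 0.87  0.24 -0.68  1.89  0.17  1.07 -1.02]
```

```bash
python3 -m creep '{"xyz":[[0,-6,-6],[0,-20,-18],[0,-43,-39],[0,-70,-64],[0,-97,-89],[0,-124,-114],[0,-151,-139],[0,-177,-162],[0,-199,-182],[0,-216,-198],[0,-226,-207],[0,-230,-211],[0,-230,-211],[0,-230,-211]],"rot":[[0,0,0],[0,0,0],[0,0,0],[0,0,0],[0,0,0],[0,0,0],[0,0,0],[0,0,0],[0,0,0],[0,0,0],[0,0,0],[0,0,0],[0,0,0],[0,0,0]]}'
python3 - <<'E'
from h import *
import cv2
go(.572,.131,.1215)
for n,(a,b,c,d) in {"side":(100,340,100,340),"top":(90,270,120,320)}.items(): cv2.imwrite(f"pics/{n}8.png",cv2.cvtColor(get_image(n),cv2.COLOR_RGB2BGR)[a:b,c:d].repeat(2,0).repeat(2,1))
E
```

```text
t: 19.25
position: [0.5721, 0.1297, 0.2604]
ee_rot: [1.988, 0.423, -1.99]
force: [0.2, -0.7, -2.3]
finger_gap: 0.0239
now [0.5721 0.1297 0.2604] tool shift mm [138.9  -1.3  -0.6] len 139
F [ 0.16 -0.67 -2.27] gap 23.9 t 19.25 j [ 0.31  0.43 -0.76  1.69  0.32  1.15 -1.69]
```

View pics/side8.png

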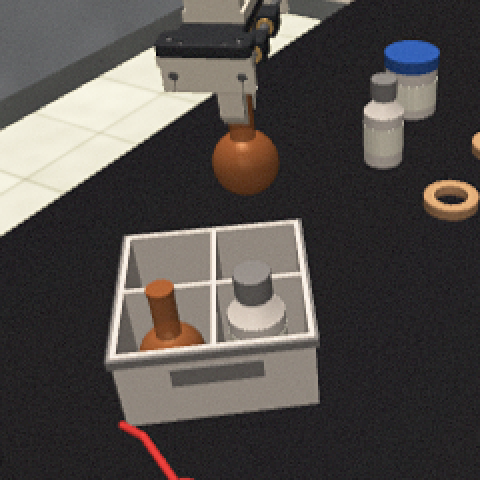

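View pics/top8.png

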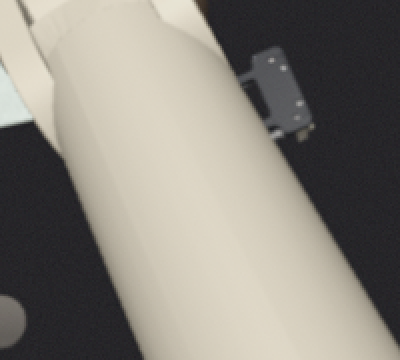

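```bash
python3 -m creep '{"xyz":[[4,0,0],[14,0,0],[28,0,0],[44,0,0],[60,0,0],[76,0,0],[92,0,0],[106,0,0],[118,0,0],[127,0,0],[134,0,0],[138,0,0],[140,0,0],[140,0,0],[140,0,0]],"rot":[[0,0,0],[0,0,0],[0,0,0],[0,0,0],[0,0,0],[0,0,0],[0,0,0],[0,0,0],[0,0,0],[0,0,0],[0,0,0],[0,0,0],[0,0,0],[0,0,0],[0,0,0]]}'
python3 - <<'E'
from h import *
import cv2
go(.572,.131,.1065)
cv2.imwrite("pics/s9.png",cv2.resize(cv2.cvtColor(get_image("side"),cv2.COLOR_RGB2BGR)[150:320,130:300],None,fx=3.5,fy=3.5))
E
```

```text
t: 20.85
position: [0.5726, 0.1313, 0.1213]
ee_rot: [1.99, 0.426, -1.988]
force: [0.8, 0.0, -2.2]
finger_gap: 0.0237
now [0.5726 0.1313 0.1213] tool shift mm [14.8  0.   0.7] len 15
F [ 0.82  0.   -2.16] gap 23.7 t 20.85 j [ 0.24  0.6  -0.68  1.8   0.46  0.91 -1.79]
```

View pics/s9.png

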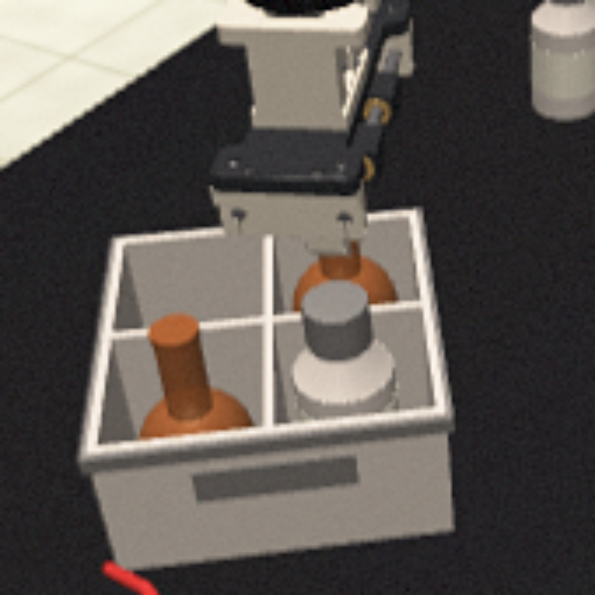

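The second flask's bulb is central in its cell, around (229,229). I lower it slowly.

```bash
python3 -m creep '{"xyz":[[1,0,0],[3,0,0],[5,0,0],[7,0,0],[9,0,0],[11,0,0],[12,0,0],[12,0,0],[12,0,0]],"rot":[[0,0,0],[0,0,0],[0,0,0],[0,0,0],[0,0,0],[0,0,0],[0,0,0],[0,0,0],[0,0,0]]}'; python3 -m creep '{"xyz":[[0.5,0,0],[1,0,0],[1,0,0],[1,0,0]],"rot":[[0,0,0],[0,0,0],[0,0,0],[0,0,0]]}'
python3 - <<'E'
from h import *
for i in range(2):
  im=get_image("side");o=observe();print(o["force"],o["wrist_torque"],o["position"])
E
```

```text
t: 21.8
position: [0.5723, 0.1312, 0.1088]
ee_rot: [1.989, 0.426, -1.989]
force: [-0.3, -0.0, -2.3]
finger_gap: 0.024
t: 22.2
position: [0.5725, 0.1314, 0.1083]
ee_rot: [1.989, 0.426, -1.988]
force: [-0.8, -0.1, 3.3]
finger_gap: 0.0239
[0.24262002 0.11263185 2.79997193] [-0.06529886  0.2075401  -0.04407375] [0.57249155 0.13128461 0.10820911]
[-0.40660763 -0.93448278  3.84326549] [-0.04337133  0.22849667 -0.02893476] [0.57249874 0.13131461 0.10820608]
```

Contact comes about 1.5 mm early, with a moment of the opposite sign to last time, so the flask is a little off to +x. I'll ease it toward -x.

```bash
python3 -m creep '{"xyz":[[0,-0.2,0.4],[0,-0.4,0.9],[0,-0.4,0.9],[0,-0.4,0.9],[0,-0.4,0.9]],"rot":[[0,0,0],[0,0,0],[0,0,0],[0,0,0],[0,0,0]]}'
python3 - <<'E'
from h import *
for i in range(3):
  im=get_image("side");o=observe();print(o["force"],o["wrist_torque"],o["position"])
E
```

```text
t: 22.8
position: [0.571, 0.1311, 0.1075]
ee_rot: [1.988, 0.426, -1.989]
force: [-0.2, 0.6, -1.2]
finger_gap: 0.0238
[ 0.13585167  0.27389345 -0.58507941] [-0.01681578  0.01788001 -0.00292695] [0.57106502 0.1310747  0.10753583]
[ 0.32109748 -1.29441705 -1.04796211] [-0.02563496  0.02382128 -0.02292634] [0.57111158 0.13110114 0.10758526]
[ 0.87145371  0.21658492 -1.19909209] [-0.07762083  0.02910769  0.02955933] [0.57115827 0.1311994  0.10767014]
```

Free again, with the flask hanging clear. I lower it further.

```bash
python3 -m creep '{"xyz":[[0.3,0,0],[0.6,0,0],[0.6,0,0],[0.6,0,0]],"rot":[[0,0,0],[0,0,0],[0,0,0],[0,0,0]]}';  python3 -m creep '{"xyz":[[0.3,0,0],[0.6,0,0],[0.6,0,0],[0.6,0,0]],"rot":[[0,0,0],[0,0,0],[0,0,0],[0,0,0]]}'
python3 - <<'E'
from h import *
for i in range(2):
  im=get_image("side");o=observe();print(o["force"],o["wrist_torque"],o["position"])
E
```

```text
t: 23.35
position: [0.5713, 0.1312, 0.1074]
ee_rot: [1.989, 0.426, -1.988]
force: [-0.9, -0.0, 1.1]
finger_gap: 0.0236
t: 23.75
position: [0.5715, 0.1313, 0.1071]
ee_rot: [1.989, 0.426, -1.988]
force: [-1.5, -0.5, 5.7]
finger_gap: 0.0236
[-2.37544889 -0.6336368   5.80317634] [-0.13813169  0.43688074  0.00902376] [0.57148019 0.13132334 0.10708439]
[-0.83880602 -0.30987328  6.22927478] [-0.13670521  0.46881765  0.03007075] [0.57149888 0.1313272  0.10710606]
```

```bash
python3 -m creep '{"xyz":[[0,0,0.4],[0,-0.1,0.9],[0,-0.1,0.9],[0,-0.1,0.9]],"rot":[[0,0,0],[0,0,0],[0,0,0],[0,0,0]]}'
python3 - <<'E'
from h import *
for i in range(3):
  im=get_image("side");o=observe();print(o["force"],o["wrist_torque"],o["position"])
E
```

```text
t: 24.25
position: [0.5708, 0.131, 0.1069]
ee_rot: [1.99, 0.426, -1.988]
force: [-0.2, 0.4, 5.6]
finger_gap: 0.0241
[-0.63391105 -0.54537378  5.34159847] [-0.08660706  0.14351379 -0.00546891] [0.57083598 0.13104732 0.10692692]
[-0.22079244 -0.5809925   6.37157363] [-0.04395912  0.1468743   0.04387538] [0.57082701 0.1310655  0.10694237]
[-0.85389382 -0.22130624  5.45893594] [-0.04301353  0.15495201 -0.04724494] [0.57084524 0.13104843 0.10693128]
```

```bash
python3 -m creep '{"xyz":[[-0.2,0,0.3],[-0.3,0,0.5],[-0.3,0,0.5],[-0.3,0,0.5]],"rot":[[0,0,0],[0,0,0],[0,0,0],[0,0,0]]}'
python3 - <<'E'
from h import *
for i in range(3):
  im=get_image("side");o=observe();print(o["force"],o["wrist_torque"],o["position"])
E
```

```text
t: 24.8
position: [0.5701, 0.1307, 0.1068]
ee_rot: [1.989, 0.426, -1.989]
force: [0.1, -0.5, 0.9]
finger_gap: 0.0238
[ 0.53968034 -0.60700457  0.49743891] [ 0.03416338 -0.30487866 -0.07818605] [0.57005116 0.13069821 0.10676812]
[1.36419324 0.41500287 1.21065902] [ 0.01956168 -0.20703343  0.01249019] [0.5700441  0.13070441 0.10681564]
[1.35309513 0.06601239 1.00732618] [-0.00191614 -0.2700624   0.03124496] [0.57002797 0.13070444 0.1068087 ]
```

```bash
python3 -m creep '{"xyz":[[0.1,0,-0.2],[0.2,0,-0.3],[0.2,0,-0.3],[0.2,0,-0.3]],"rot":[[0,0,0],[0,0,0],[0,0,0],[0,0,0]]}'
python3 - <<'E'
from h import *
for i in range(3):
  im=get_image("side");o=observe();print(o["force"],o["wrist_torque"],o["position"])
E
```

```text
t: 25.35
position: [0.5702, 0.1308, 0.1067]
ee_rot: [1.989, 0.426, -1.989]
force: [1.2, -0.2, 1.2]
finger_gap: 0.0242
[ 0.57551212 -0.15166327  0.81844738] [ 0.0177628  -0.21582193  0.05446626] [0.57020858 0.130792   0.1067355 ]
[ 0.61590717 -0.022653    1.59312458] [-0.02230999 -0.13082037 -0.01611122] [0.57024059 0.13077759 0.10677314]
[0.57763201 0.40873368 0.6652423 ] [ 0.01286348 -0.16379365 -0.02995035] [0.57024765 0.13078689 0.10675676]
```

```bash
python3 -m creep '{"xyz":[[0.1,0,-0.2],[0.2,0,-0.2],[0.2,0,-0.2]],"rot":[[0,0,0],[0,0,0],[0,0,0]]}'; python3 -m creep '{"xyz":[[0,0,0],[0,0,0],[0,0,0],[0,0,0],[0,0,0]],"rot":[[0,0,0],[0,0,0],[0,0,0],[0,0,0],[0,0,0]]}' 46; python3 -m creep '{"xyz":[[-5,0,0],[-15,0,0],[-30,0,0],[-50,0,0],[-75,0,0],[-100,0,0],[-115,0,0],[-120,0,0],[-120,0,0]],"rot":[[0,0,0],[0,0,0],[0,0,0],[0,0,0],[0,0,0],[0,0,0],[0,0,0],[0,0,0],[0,0,0]]}'
python3 - <<'E'
from h import *
import cv2
go(.6055,-.2260,.225)
cv2.imwrite("pics/s10.png",cv2.resize(cv2.cvtColor(get_image("side"),cv2.COLOR_RGB2BGR)[150:320,130:300],None,fx=3.5,fy=3.5))
E
```

```text
t: 25.8
position: [0.5704, 0.1309, 0.1067]
ee_rot: [1.989, 0.426, -1.989]
force: [-0.4, -0.4, 3.9]
finger_gap: 0.0241
t: 26.3
position: [0.5703, 0.1309, 0.1064]
ee_rot: [1.988, 0.426, -1.989]
force: [0.4, -0.2, 0.5]
finger_gap: 0.0461
t: 27.2
position: [0.5708, 0.1309, 0.2274]
ee_rot: [1.99, 0.425, -1.987]
force: [-0.7, -0.0, -1.0]
finger_gap: 0.046
now [0.5708 0.1309 0.2274] tool shift mm [  2.4 339.9 114.4] len 359
F [-0.69 -0.05 -0.99] gap 46.0 t 27.2 j [ 0.3   0.47 -0.75  1.73  0.35  1.09 -1.71]
```

View pics/s10.png

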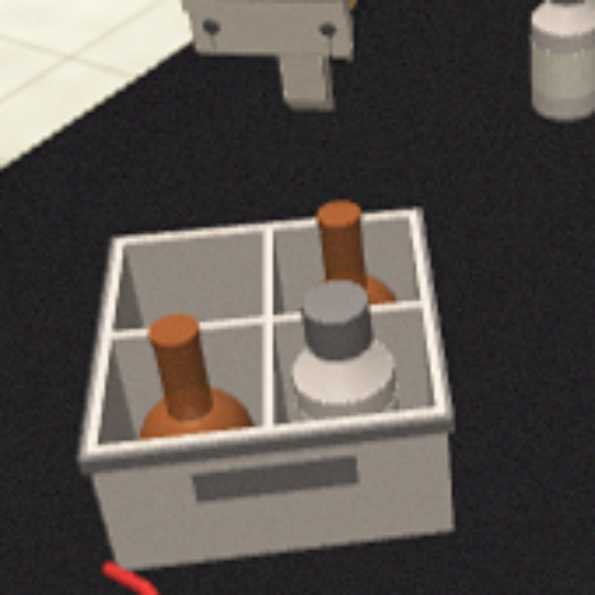

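Both flasks are seated upright, with mouths at about (180,243) and (227,211). Next is the loose bottle.

```bash
python3 -m creep '{"xyz":[[0,14,5],[0,42,14],[0,82,28],[0,124,42],[0,166,56],[0,208,70],[0,248,83],[0,284,95],[5,313,105],[12,332,112],[20,340,114],[25,340,114],[25,340,114],[25,340,114]],"rot":[[0,0,0],[0,0,0],[0,0,0],[0,0,0],[0,0,0],[0,0,0],[0,0,0],[0,0,0],[0,0,0],[0,0,0],[0,0,0],[0,0,0],[0,0,0],[0,0,0]]}' 68
python3 - <<'E'
from h import *
import cv2
go(.6055,-.2260,.108)
cv2.imwrite("pics/s11.png",cv2.resize(cv2.cvtColor(get_image("side"),cv2.COLOR_RGB2BGR)[40:210,220:390],None,fx=3.5,fy=3.5))
E
```

```text
t: 28.65
position: [0.6059, -0.2233, 0.2015]
ee_rot: [1.987, 0.43, -1.987]
force: [-0.2, -0.2, 0.0]
finger_gap: 0.0682
now [ 0.6059 -0.2233  0.2015] tool shift mm [93.5  2.4  1.5] len 94
F [-0.2  -0.23  0.01] gap 68.2 t 28.65 j [ 0.77  0.58 -0.65  1.59  0.38  1.1  -1.12]
```

View pics/s11.png

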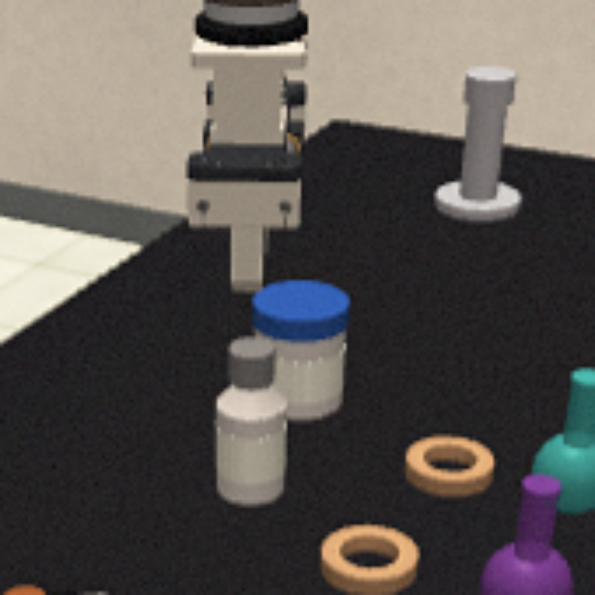

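The fingers are directly over the cap at about (291,143), clear of the jar.

```bash
python3 -m creep '{"xyz":[[12,0,0],[28,0,0],[44,0,0],[60,0,0],[73,0,0],[83,0,0],[90,0,0],[94,0,0],[94,0,0],[94,0,0]],"rot":[[0,0,0],[0,0,0],[0,0,0],[0,0,0],[0,0,0],[0,0,0],[0,0,0],[0,0,0],[0,0,0],[0,0,0]]}' && python3 -m creep '{"xyz":[[0,0,0],[0,0,0],[0,0,0],[0,0,0],[0,0,0],[0,0,0],[0,0,0],[0,0,0],[0,0,0]],"rot":[[0,0,0],[0,0,0],[0,0,0],[0,0,0],[0,0,0],[0,0,0],[0,0,0],[0,0,0],[0,0,0]]}' 25 18 && python3 -m creep '{"xyz":[[-4,0,0],[-12,0,0],[-24,0,0],[-40,0,0],[-58,0,0],[-78,0,0],[-98,0,0],[-118,0,0],[-136,0,0],[-150,0,0],[-158,0,0],[-160,0,0],[-160,0,0]],"rot":[[0,0,0],[0,0,0],[0,0,0],[0,0,0],[0,0,0],[0,0,0],[0,0,0],[0,0,0],[0,0,0],[0,0,0],[0,0,0],[0,0,0],[0,0,0]]}'
python3 - <<'E'
from h import *
go(.642,.1843,.265)
import cv2
cv2.imwrite("pics/s12.png",cv2.resize(cv2.cvtColor(get_image("side"),cv2.COLOR_RGB2BGR)[0:170,220:390],None,fx=3.5,fy=3.5))
E
```

```text
t: 29.7
position: [0.606, -0.226, 0.1081]
ee_rot: [1.989, 0.425, -1.988]
force: [-1.1, 0.8, 0.2]
finger_gap: 0.0682
t: 30.6
position: [0.6057, -0.2259, 0.1077]
ee_rot: [1.989, 0.426, -1.988]
force: [-1.0, 0.7, 1.7]
finger_gap: 0.0356
t: 31.9
position: [0.6055, -0.226, 0.2675]
ee_rot: [1.988, 0.426, -1.989]
force: [0.3, 0.7, -2.4]
finger_gap: 0.0361
now [ 0.6055 -0.226   0.2675] tool shift mm [   2.5 -359.4 -201.3] len 412
F [ 0.29  0.71 -2.37] gap 36.1 t 31.9 j [ 0.78  0.52 -0.67  1.53  0.34  1.21 -1.09]
```

View pics/s12.png

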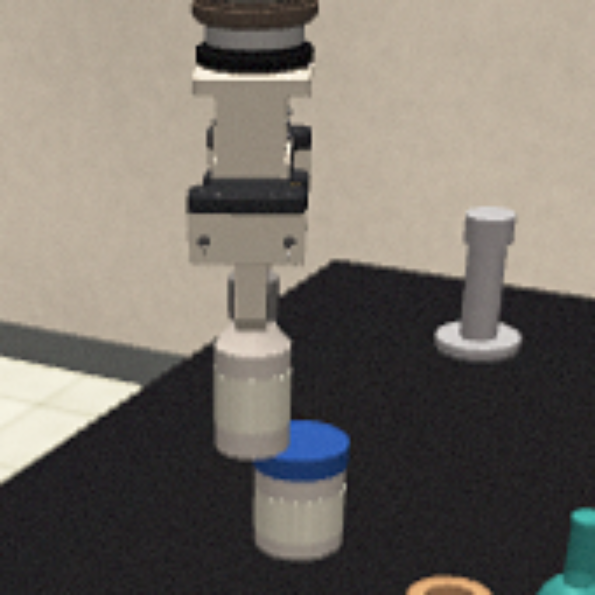

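```bash
python3 -m creep '{"xyz":[[0,-8,-4],[0,-25,-14],[0,-52,-29],[0,-85,-48],[0,-119,-67],[0,-153,-86],[0,-187,-105],[0,-221,-124],[0,-255,-143],[0,-287,-161],[0,-315,-176],[0,-338,-189],[0,-352,-197],[0,-359,-201],[0,-359,-201],[0,-359,-201],[0,-359,-201]],"rot":[[0,0,0],[0,0,0],[0,0,0],[0,0,0],[0,0,0],[0,0,0],[0,0,0],[0,0,0],[0,0,0],[0,0,0],[0,0,0],[0,0,0],[0,0,0],[0,0,0],[0,0,0],[0,0,0],[0,0,0]]}'
python3 - <<'E'
from h import *
import cv2
go(.642,.1843,.1137)
cv2.imwrite("pics/s13.png",cv2.resize(cv2.cvtColor(get_image("side"),cv2.COLOR_RGB2BGR)[100:320,100:320],None,fx=2.7,fy=2.7))
E
```

```text
t: 33.65
position: [0.6425, 0.1815, 0.2674]
ee_rot: [1.989, 0.422, -1.99]
force: [-0.9, 0.5, -1.7]
finger_gap: 0.0356
now [0.6425 0.1815 0.2674] tool shift mm [153.6  -2.9  -0.8] len 154
F [-0.9   0.45 -1.75] gap 35.6 t 33.65 j [ 0.17  0.58 -0.72  1.47  0.39  1.25 -1.75]
```

View pics/s13.png

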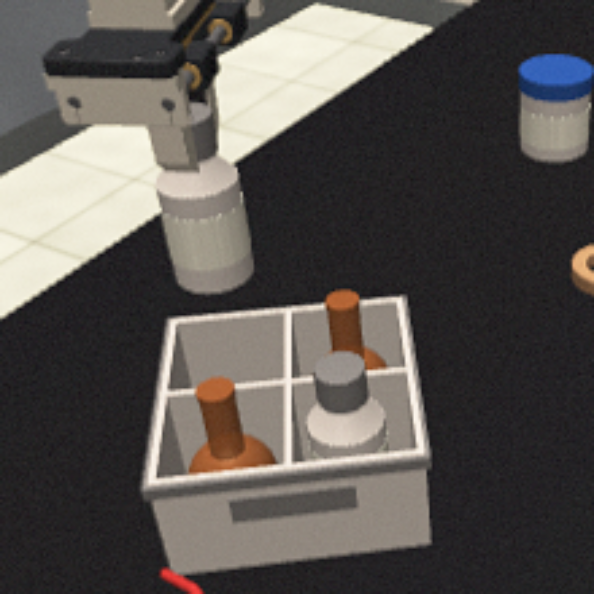

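```bash
python3 -m creep '{"xyz":[[4,-0.5,0],[12,-1,0],[24,-1,0],[38,-1,0],[52,-1,0],[66,-1,0],[80,-1,0],[94,-1,0],[107,-1,0],[119,-1,0],[129,-1,0],[136,-1,0],[140,-1,0],[142,-1,0],[142,-1,0],[142,-1,0]],"rot":[[0,0,0],[0,0,0],[0,0,0],[0,0,0],[0,0,0],[0,0,0],[0,0,0],[0,0,0],[0,0,0],[0,0,0],[0,0,0],[0,0,0],[0,0,0],[0,0,0],[0,0,0],[0,0,0]]}'
python3 - <<'E'
from h import *
import cv2
go(.642,.1843,.1137)
cv2.imwrite("pics/s14.png",cv2.resize(cv2.cvtColor(get_image("side"),cv2.COLOR_RGB2BGR)[150:320,130:300],None,fx=3.5,fy=3.5))
E
```

```text
t: 35.3
position: [0.642, 0.1849, 0.1261]
ee_rot: [1.99, 0.426, -1.988]
force: [-0.1, 0.1, -2.3]
finger_gap: 0.0358
now [0.642  0.1849 0.1261] tool shift mm [12.4  0.6  0.2] len 12
F [-0.14  0.08 -2.27] gap 35.8 t 35.3 j [ 0.13  0.71 -0.66  1.59  0.49  1.01 -1.83]
```

View pics/s14.png

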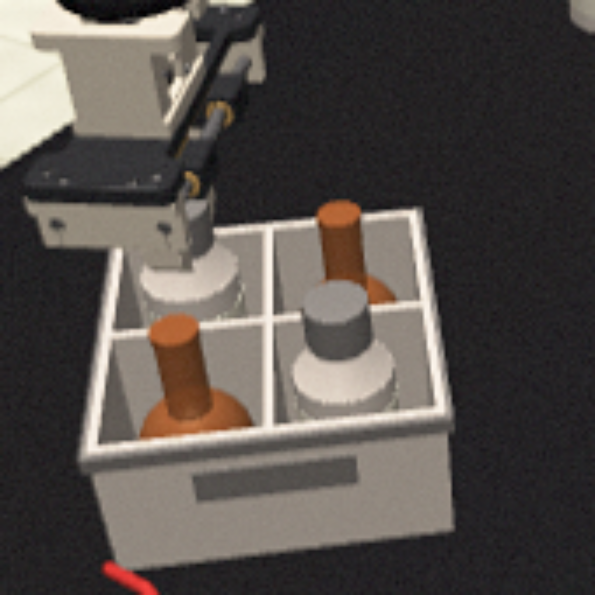

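The bottle is inside its cell, with its shoulder centred at about (184,229). I lower it the last 12 mm slowly.

```bash
python3 -m creep '{"xyz":[[1,0,0],[3,0,0],[5,0,0],[7,0,0],[9,0,0],[10,0,0],[10,0,0],[10,0,0]],"rot":[[0,0,0],[0,0,0],[0,0,0],[0,0,0],[0,0,0],[0,0,0],[0,0,0],[0,0,0]]}'; python3 -m creep '{"xyz":[[0.4,0,0],[0.8,0,0],[1.2,0,0],[1.5,0,0],[1.5,0,0],[1.5,0,0]],"rot":[[0,0,0],[0,0,0],[0,0,0],[0,0,0],[0,0,0],[0,0,0]]}'; python3 -m creep '{"xyz":[[0.4,0,0],[0.8,0,0],[0.8,0,0],[0.8,0,0]],"rot":[[0,0,0],[0,0,0],[0,0,0],[0,0,0]]}'
```

```text
t: 36.15
position: [0.6416, 0.1848, 0.1155]
ee_rot: [1.989, 0.426, -1.989]
force: [-0.4, -0.7, -1.6]
finger_gap: 0.0353
t: 36.75
position: [0.6416, 0.1848, 0.114]
ee_rot: [1.989, 0.426, -1.989]
force: [-0.5, -1.3, -2.1]
finger_gap: 0.0358
t: 37.15
position: [0.6418, 0.1849, 0.1137]
ee_rot: [1.989, 0.426, -1.988]
force: [-0.7, -0.3, 1.5]
finger_gap: 0.036
```

Contact is exactly at the expected height. I release and retreat.

```bash
python3 -m creep '{"xyz":[[0,0,0],[0,0,0],[0,0,0],[0,0,0],[0,0,0],[0,0,0]],"rot":[[0,0,0],[0,0,0],[0,0,0],[0,0,0],[0,0,0],[0,0,0]]}' 58; python3 -m creep '{"xyz":[[-5,0,0],[-15,0,0],[-30,0,0],[-50,0,0],[-75,0,0],[-100,0,0],[-125,0,0],[-145,0,0],[-155,0,0],[-160,0,0],[-160,0,0]],"rot":[[0,0,0],[0,0,0],[0,0,0],[0,0,0],[0,0,0],[0,0,0],[0,0,0],[0,0,0],[0,0,0],[0,0,0],[0,0,0]]}'; python3 -m creep '{"xyz":[[0,10,0],[0,35,0],[0,75,0],[0,120,0],[0,165,0],[0,210,0],[0,250,0],[0,280,0],[0,295,0],[0,300,0],[0,300,0]],"rot":[[0,0,0],[0,0,0],[0,0,0],[0,0,0],[0,0,0],[0,0,0],[0,0,0],[0,0,0],[0,0,0],[0,0,0],[0,0,0]]}'
python3 - <<'E'
from h import *
import cv2
for n in C: cv2.imwrite(f"pics/{n}15.png",cv2.cvtColor(get_image(n),cv2.COLOR_RGB2BGR))
t=cv2.imread("pics/top15.png");cv2.imwrite("pics/t15.png",cv2.resize(t[100:250,140:290],None,fx=4,fy=4))
print(observe()["t"])
E
```

```text
t: 37.75
position: [0.6416, 0.1848, 0.1132]
ee_rot: [1.989, 0.426, -1.989]
force: [1.0, -0.5, 0.2]
finger_gap: 0.058
t: 38.85
position: [0.6417, 0.1848, 0.2739]
ee_rot: [1.99, 0.426, -1.988]
force: [-0.5, -0.0, -0.6]
finger_gap: 0.0581
t: 39.95
position: [0.764, -0.0883, 0.2723]
ee_rot: [1.988, 0.428, -1.99]
force: [-0.3, 0.3, 0.2]
finger_gap: 0.0577
40.05
```

View pics/side15.png

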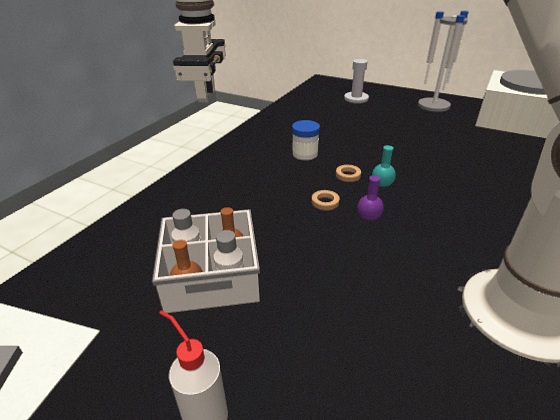

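View pics/top15.png

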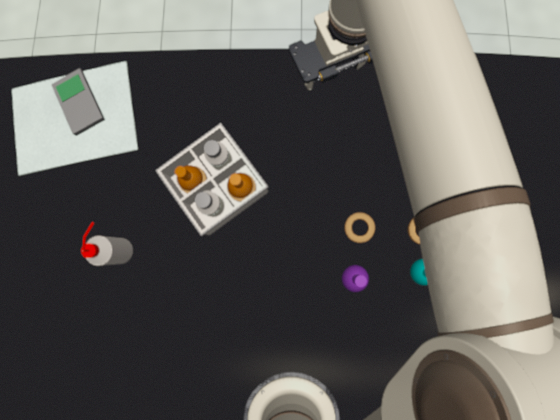

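View pics/t15.png

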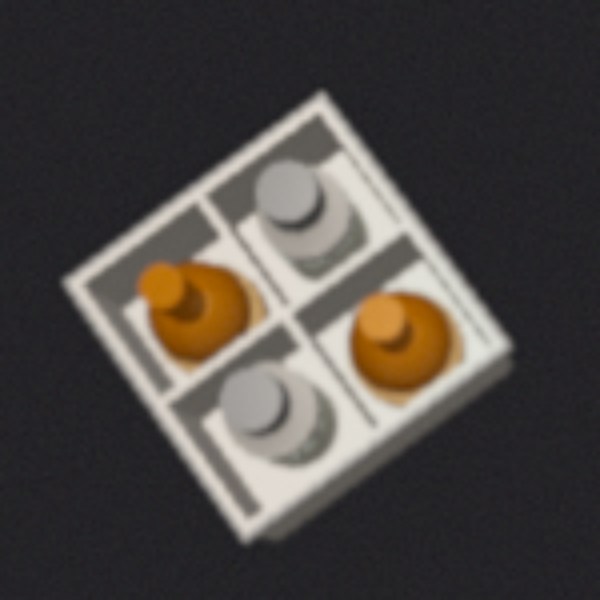

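The carrier holds all four items upright. In the top crop the flask mouths are at about (181,172) and (236,179), and the placed cap is at (213,148). The packed bottle, both look-alikes, the jar and the wash bottle have not moved. One numeric check, then I hand in.

Run:
```python
from h import *
for a,b in(((180.8,171.8),(181,244)),((235.7,179),(227,211)),((211.8,147.5),(182,216))): print(*[np.round(x,4) for x in tri(a,b)])
bot.sign_off()
```

```text
[0.5858 0.2522 0.1254] 0.5122
[0.5703 0.1279 0.125 ] 0.4533
[0.6413 0.1835 0.1248] 0.7236
the job is handed in; nothing more can be done
```

The job is handed in at about 40 s of the 70 s allowed. No verdict was reported.

- **Flasks:** Both amber flasks stand neck up in the two ring cells. I lowered them in small steps with the force watched, and each was resting on its ring before I let go. The highest contact force I read was about 6 N. Both touched the ring slightly off-centre first and I eased them about 1–2 mm sideways until they sat. The second took several small corrections.
- **Bottle:** The loose reagent bottle stands upright on the floor of the empty plain cell. It touched down at the expected height with about 4 N.

The final pictures show all four cells filled and upright. The packed bottle, jar, wash bottle and the purple look-alike are where they were. The turquoise one is partly hidden by the arm in the top view but unmoved in the side view.

The measured flask mouth heights are 125.4 and 125.0 mm against 126 expected. The bottle cap top is the check that disagrees most, at 125 mm measured against 131 mm expected. I handed in straight after that reading without a second measurement. I put the gap down to my rough pixel pick of the cap, which had the largest error of the three, because the touchdown height agreed with the bottle standing on the floor.

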